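# Clear the bread block into its crumb drawer

### The arm

A 6-joint arm with a two-finger parallel gripper is mounted at the origin on a cart in front of the work surface, level with it; the furniture and walls round the work are solid. World frame = base frame: x ahead of the robot, y to its left, z up, the work surface at z = 0. Lengths are in m, angles in rad, forces in N, time in s.
With the tool pointing down it reaches from about 0.375 to 0.925 m from the base axis. Payload 5.7 kg.
Tool frame: the origin (TCP) lies at the very end of the fingers, on their centre line; the grasp point (between the pads) lies 19 mm behind it; z points along the fingers, y is the direction in which the jaws open and shut (so a half turn about z gives the same grasp; the last joint's range is limited). The gripper opens to 88 mm and grips with 3 to 60 N. Pads are 20 mm wide; open, the fingers measure 115 mm over their backs; the gripper's body (75 mm by 178 mm) begins 61 mm behind the grasp point.
Start: joints at [1.138, 0.359, 1.51, -0, 1.272, -0.115], TCP at [0.187, 0.57, 0.223] pointing down, gripper open.
Joint ranges: [-2.97, 2.97], [-1.01, 2.36], [0.21, 2.38], [-0.96, 4.11], [0.2, 2.71], [-2.98, 2.98]. Speed limits (rad/s): [2.39, 2.39, 3.14, 3.14, 3.14, 3.14].

### API

Orientations are given as a unit quaternion [x, y, z, w].
In Python, from station import ctrl gives the robot as it stands.
- The arm moves only by the shell command python3 -m inch 'ROWS' [FORCE]. ROWS is JSON, a list of rows, each a list of 5 numbers: the finger opening in mm, from 0 to 87.8, then the shift along the tool's x, y, z in mm, then the turn about the tool's z in rad. In form: [[grip, dx, dy, dz, roll], ...]. A call has 1 to 12 rows; each row shifts and turns the commanded pose from where the row before left it, along the tool's axes as they then stand; what a row does not reach is not made up. A row lasts 1/12 s, in which the tool goes at most 41.7 mm and 7.16 degrees, less where a joint would pass 70% of its speed; a pose out of reach is approached as far as the arm can. A call with a gripper value outside its range is refused whole. The fingers move at their own pace and stop on an object; FORCE is the grip in N (left out, the last holds). Time passes only in rows, so rows that do not move let the fingers close. It gives the time, the measured TCP pose, the force and the opening at its end, in the units of the state.
- ctrl.get_state(): the state, without advancing time (a new reading comes with each control period).
- ctrl.snapshot(name): name is "scene" or "top"; returns a dict with "frame" (400x640x3 uint8, blue, green, red), "fx", "fy", "cx", "cy" (pixels), "rvec" (rotation vector, rad) and "tvec" (3), from world to camera coordinates, as OpenCV has them. Camera axes: x right, y down, z forward; pixel columns grow to the right and rows downward; lengths in m; the calibration is good to about 2 mm. A picture is of the moment at which its call begins. There is no depth.
- ctrl.hand_in(): hands the job in, once; it reports no verdict.
The state is a dict: "t": time; "joint_pos": joint angles; "joint_velocities": joint speeds; "effort": joint torques, N m; "ee_pos": TCP position; "eef_rot": TCP orientation; "wrist_force": force on the tool from outside, world axes, zero at the start; "wrist_torque": the same for the moment, N m; "opening": finger opening in m.
Only numpy, scipy, OpenCV 4.12 (cv2) and the standard library are available. Lean on these libraries where they do the work, as an engineer would, in place of code of your own. Each camera call takes 0.05 s, during which the arm holds its last target. There are 200 camera calls.

### The job

Use the scraper block to push all four broken pieces of crispbread off the bread block into its open crumb drawer; do not touch the pieces with the fingers. Then set the scraper back upright in its shallow steel rest without dropping it and push the drawer fully shut with the pieces inside. Leave the things standing around undisturbed.

Things in the scene. Friction and masses are not known exactly. Their poses are not given: they have to be found in the camera images.
- board: Fixed light-wood bread block. Origin on the table under the middle of its deck, z up. The flat deck on top is 220 mm along x and 240 mm along y, its surface 88 mm above the origin. Guides stand 14 mm above the deck along both long edges (inner faces at x = -88 and +88 mm) and along the -y edge (inner face at y = -112 mm); the +y edge (y = +120 mm; the robot's left) is open, with nothing higher than the deck there: pieces pushed over it fall into the open drawer.
- drawer (a joint): Crumb drawer under the deck: how far it is pulled out along the bread block's +y, in m; 0 = fully shut, at most 0.12; it starts 0.095 to 0.115 open. It slides stiffly (about 2 N friction and 6 N per m/s) and stays where it is left.
- drawer_floor (a point): Middle of the drawer's inner floor, moving with the drawer, axes as the bread block's; the floor is 182 mm (x) by 218 mm (y), 8 mm above the table, with 66 mm of height between it and the underside of the deck; its side walls reach up to 72 mm above the table.
- drawer_front (a point): Point on the flat outer face of the drawer's front panel, in the middle of its width, 40 mm above the table, moving with the drawer; the face looks along the bread block's +y. The panel is 216 mm wide, from 5 to 71 mm above the table, 12 mm thick. A steel finger lip 90 mm wide and 10 mm high stands 6 mm proud of it, with its middle 62 mm above the table. Push towards the bread block's -y to shut. When the drawer is shut the face is 133 mm from the block's origin.
- scraper: Brown wooden scraper block with a black rubber underside, 0.25 kg, standing in the rest. Origin at the centre of its underside, z up. Foot 104 mm (x) by 34 mm (y), 22 mm high; above it, 22 to 75 mm up, a grip 84 mm (x) by 24 mm (y): pinch it across y. Its long faces push. Shorter than the deck is wide: stroke along one guide, then the other; if a piece jams at its end, back off.
- rest: Fixed shallow steel tray, the scraper's rest, to the right of the bread block: outside 144 mm (x) by 76 mm (y), inside 136 by 68 mm, rim 14 mm above the table, floor 4 mm thick. Origin at the centre of its underside on the table. The scraper stands in it lengthwise along x.
- piece1: flat broken piece of crispbread, about 56 x 40 x 10 mm, 20 g, irregular outline, lying on the deck of the bread block; origin at its middle, z up through its thickness at the start
- piece2: flat broken piece of crispbread, about 56 x 40 x 10 mm, 20 g, irregular outline, lying on the deck of the bread block; origin at its middle, z up through its thickness at the start
- piece3: flat broken piece of crispbread, about 56 x 40 x 10 mm, 20 g, irregular outline, lying on the deck of the bread block; origin at its middle, z up through its thickness at the start
- piece4: flat broken piece of crispbread, about 56 x 40 x 10 mm, 20 g, irregular outline, lying on the deck of the bread block; origin at its middle, z up through its thickness at the start
- mandarin: orange mandarin, 48 mm wide, 40 mm high, on the table at the near side of the bread block; origin at the centre of its underside; not part of the job
- tomato: red tomato, 77 mm wide, 72 mm high, on the table near the open drawer on the robot's side; origin at the centre of its underside; not part of the job
- spice_jar: small jar with a yellow cap, 42 mm square, 96 mm high, behind the bread block; origin at the centre of its underside; not part of the job
- small_jar: small jar with a red cap, 47 mm square, 97 mm high, on the robot's side of the steel rest; origin at the centre of its underside; not part of the job
- mug: dark grey and red mug, 82 mm wide, 97 mm high, behind the steel rest; origin at the centre of its underside; not part of the job
There are look-alikes about, which are no part of the job. What is shaped like the piece4 but turquoise is not meant.

How it is judged:
On the way, in this order (a step that is already met when the one before it is completed fails the run):
1. the scraper is lifted out of its rest (z of scraper in the frame of rest above 0.03 m), for 0.2 s.
2. all four pieces are off the deck and down in the crumb drawer, which is still open (x of piece1 in the frame of drawer_floor between -0.09 and 0.09 m and y of piece1 in the frame of drawer_floor between -0.11 and 0.11 m and z of piece1 in the frame of drawer_floor between -0.005 and 0.064 m and x of piece2 in the frame of drawer_floor between -0.09 and 0.09 m and y of piece2 in the frame of drawer_floor between -0.11 and 0.11 m and z of piece2 in the frame of drawer_floor between -0.005 and 0.064 m and x of piece3 in the frame of drawer_floor between -0.09 and 0.09 m and y of piece3 in the frame of drawer_floor between -0.11 and 0.11 m and z of piece3 in the frame of drawer_floor between -0.005 and 0.064 m and x of piece4 in the frame of drawer_floor between -0.09 and 0.09 m and y of piece4 in the frame of drawer_floor between -0.11 and 0.11 m and z of piece4 in the frame of drawer_floor between -0.005 and 0.064 m and value of joint drawer above 0.05 m), for 0.2 s.
At the end, for the whole second after the job is handed in: All four pieces lie inside the crumb drawer, the drawer is shut to within 5 mm, the scraper stands upright (within 0.1 rad) on the floor of its rest, within 30 mm of its middle, and everything is still (x of piece1 in the frame of drawer_floor between -0.09 and 0.09 m and y of piece1 in the frame of drawer_floor between -0.11 and 0.11 m and z of piece1 in the frame of drawer_floor between -0.005 and 0.064 m and x of piece2 in the frame of drawer_floor between -0.09 and 0.09 m and y of piece2 in the frame of drawer_floor between -0.11 and 0.11 m and z of piece2 in the frame of drawer_floor between -0.005 and 0.064 m and x of piece3 in the frame of drawer_floor between -0.09 and 0.09 m and y of piece3 in the frame of drawer_floor between -0.11 and 0.11 m and z of piece3 in the frame of drawer_floor between -0.005 and 0.064 m and x of piece4 in the frame of drawer_floor between -0.09 and 0.09 m and y of piece4 in the frame of drawer_floor between -0.11 and 0.11 m and z of piece4 in the frame of drawer_floor between -0.005 and 0.064 m and value of joint drawer below 0.005 m and x of scraper in the frame of rest between -0.03 and 0.03 m and y of scraper in the frame of rest between -0.03 and 0.03 m and z of scraper in the frame of rest between -0.005 and 0.009 m and angle between scraper's own z axis and vertical below 0.1 rad and linear speed of each of piece1, piece2, piece3, piece4, scraper below 0.02 m/s); the robot touches nothing.
It fails at once if the fingers touch a piece of crispbread (contact force between the fingers and piece1 above 0.3 N or contact force between the fingers and piece2 above 0.3 N or contact force between the fingers and piece3 above 0.3 N or contact force between the fingers and piece4 above 0.3 N).
It fails at once if a bystander is moved more than 25 mm (distance of any of mandarin, tomato, spice_jar, small_jar, mug from where it was at the start of the episode above 0.025 m).
It fails at once if the scraper is dropped (it moves faster than 0.5 m/s with no finger on it) (linear speed of scraper above 0.5 m/s and contact force between the fingers and scraper below 0.1 N).
It also fails if it takes over 70 s, if anything falls off the work surface, if the arm or the gripper's body presses on something with over 40 N, if the wrist force passes 120 N, or if a joint passes its speed limit or range.

## Working session

There is one attempt and no reset: what is moved stays moved. The work goes in short steps, Python scripts to look and compute and a shell command to move; the robot and the scene stay as the last step left them, time stands still between calls to the robot, and variables do not carry over. Pictures are saved under pics/ and viewed, about 8 in all and at most 12, crops included, and the job is handed in when it is done.

```bash
ls; mkdir -p pics
cat > h.py <<'E'
import numpy as np, cv2
from station import ctrl
from scipy.spatial.transform import Rotation as R
import pickle
def snap(cam,fn):
    s=ctrl.snapshot(cam); cv2.imwrite('pics/'+fn+'.png',s['frame']); pickle.dump(s,open('pics/'+fn+'.pkl','wb')); return s
def load(fn): return pickle.load(open('pics/'+fn+'.pkl','rb'))
def back(s,u,v,z):
    Rm=cv2.Rodrigues(np.array(s['rvec'],float))[0]; t=np.array(s['tvec'],float).ravel()
    d=Rm.T@np.array([(u-s['cx'])/s['fx'],(v-s['cy'])/s['fy'],1]); c=-Rm.T@t
    return c+d*(z-c[2])/d[2]
def proj(s,P):
    K=np.array([[s['fx'],0,s['cx']],[0,s['fy'],s['cy']],[0,0,1]])
    return cv2.projectPoints(np.array(P,float).reshape(-1,1,3),np.array(s['rvec'],float),np.array(s['tvec'],float),K,None)[0].reshape(-1,2)
E
python3 - <<'E'
from h import *
a=snap('top','top0'); b=snap('scene','sc0')
for s in(a,b):
    Rm=cv2.Rodrigues(np.array(s['rvec'],float))[0]; print(s['fx'],s['cx'],s['cy'],-Rm.T@np.array(s['tvec']).ravel(), Rm.round(2).tolist())
st=ctrl.get_state(); print(st); print(R.from_quat(st['eef_rot']).as_matrix().round(3))
E
```

```text
pics
468.8903905185109 321.1618004984434 200.47517007534532 [0.32586888 0.10445094 1.26959505] [[-0.17, -0.98, -0.01], [-0.96, 0.17, -0.22], [0.22, -0.03, -0.97]]
430.11913352671536 314.5074910876641 197.03574708888098 [-0.01713451 -0.70710107  0.93438007] [[0.81, -0.58, 0.01], [-0.37, -0.53, -0.76], [0.45, 0.62, -0.65]]
{'t': 0.1, 'joint_pos': array([ 1.13788845e+00,  3.59425878e-01,  1.51130487e+00, -1.17129605e-06,
        1.27252707e+00, -1.15116910e-01]), 'joint_velocities': array([-0.00018508, -0.00201638, -0.00328454, -0.00094163, -0.00092164,
        0.00266315]), 'effort': array([-2.80614195e-04, -5.16350913e+01, -2.71406525e+01,  6.74401643e-02,
        2.76540814e-02, -1.11520862e-05]), 'ee_pos': array([0.18723541, 0.56938143, 0.22190525]), 'eef_rot': array([ 1.58227477e-01,  9.87402336e-01, -8.01673834e-04, -2.24755300e-04]), 'wrist_force': array([ 0.33372369,  0.10183967, -0.48032162]), 'wrist_torque': array([ 0.01526851,  0.00284527, -0.03399299]), 'opening': 0.08732194760574596}
[[-0.95   0.312 -0.001]
 [ 0.312  0.95  -0.002]
 [ 0.    -0.002 -1.   ]]
```

View pics/top0.png

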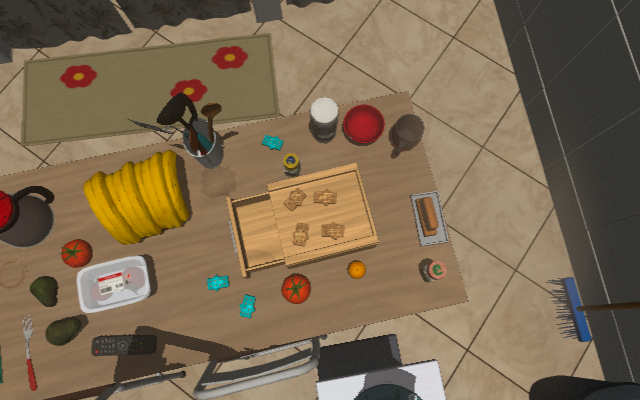

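View pics/sc0.png

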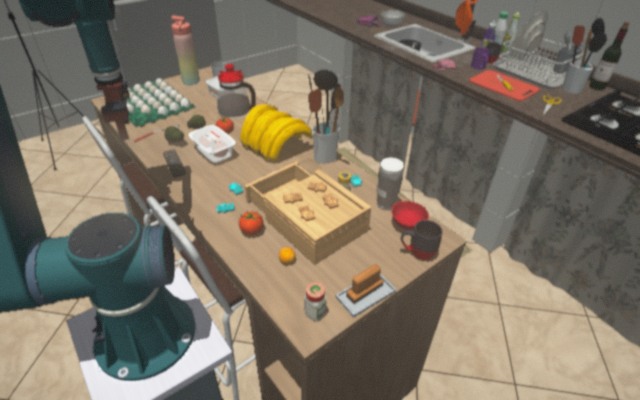

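Top view: four brown pieces on the deck at about (294,198), (325,197), (301,234) and (333,231). The turquoise look-alikes at (272,143), (218,283) and (248,306) lie on the table and aren't meant. The rest with the scraper is at (429,218), and the drawer is open to the left.

Run:
```python
from h import *
s=load('top0'); f=s['frame'][150:310,215:475]
cv2.imwrite('pics/crop0.png',cv2.resize(f,None,fx=3,fy=3,interpolation=cv2.INTER_CUBIC))
```

```text
(no output)
```

View pics/crop0.png

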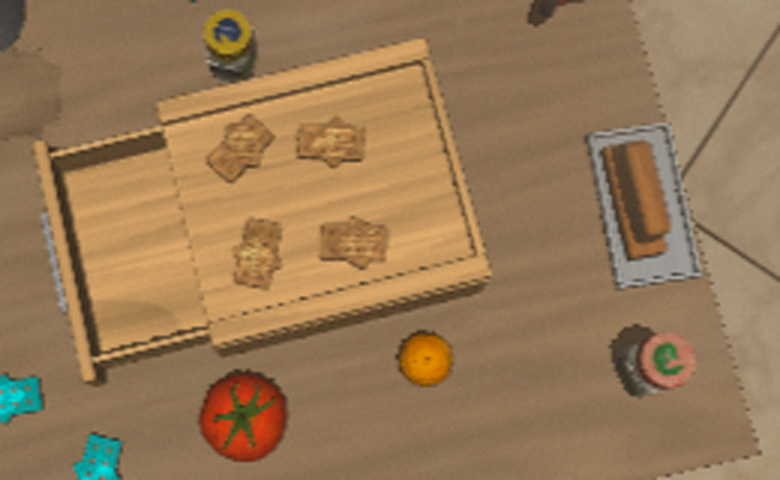

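```bash
cat > meas.py <<'E'
from h import *
from scipy.optimize import least_squares
s=load('top0'); px=lambda l: np.array([(215+(u+.5)/3-.5,150+(v+.5)/3-.5) for u,v in l])
def fit(name,L,uv,x0):
    L=np.array(L,float)
    def P(p):
        c,sn=np.cos(p[2]),np.sin(p[2]); return np.c_[p[0]+c*L[:,0]-sn*L[:,1],p[1]+sn*L[:,0]+c*L[:,1],L[:,2]]
    r=least_squares(lambda p:(proj(s,P(p))-uv).ravel(),x0)
    print(name,r.x.round(4),'res',r.fun.round(1)); return r.x
b=fit('board',[(.11,-.12,.102),(-.11,-.12,.102),(.11,.12,.102),(-.11,.12,.102)],px([(428,40),(490,275),(158,103),(213,335)]),[.5,.05,0])
r=fit('rest',[(.072,.038,.014),(.072,-.038,.014),(-.072,-.038,.014),(-.072,.038,.014)],px([(587,133),(667,123),(703,277),(620,288)]),[.5,-.2,0])
g=fit('scraper',[(.042,.012,.079),(.042,-.012,.079),(-.042,-.012,.079),(-.042,.012,.079)],px([(627,143),(653,139),(668,232),(640,240)]),[.5,-.2,0])
f=[back(s,*p,.026) for p in px([(604,148),(633,258)])]; print('foot left edge ends',f)
Rb=R.from_euler('z',b[2]).as_matrix()
loc=lambda P:(Rb.T@(P-np.array([b[0],b[1],0])))
for p in px([(240,147),(331,141),(258,252),(354,242)]): print('piece',loc(back(s,*p,.098)).round(3))
for n,q,z in(('drawer front top',(42,145),.071),('drawer front bot',(92,380),.071),('mandarin',(425,358),.02),('tomato',(243,415),.04),('spice',(229,33),.096),('smalljar',(667,360),.097)):
    P=back(s,*px([q])[0],z);print(n,P.round(3),loc(P).round(3))
E
python3 meas.py
```

```text
board [0.5623 0.069  0.0569] res [-0.1 -2.3  0.9  1.2 -0.3 -2.7 -0.5  3.3]
rest [ 0.5118 -0.2179 -0.0158] res [ 0.   0.5  0.4 -0.4 -0.2 -0.5 -0.3  0.3]
scraper [ 0.5156 -0.2068 -0.0726] res [-0.4 -0.2  0.1  0.2  0.1  0.9  0.2 -0.9]
foot left edge ends [array([ 0.567     , -0.19075045,  0.026     ]), array([ 0.46426904, -0.19424737,  0.026     ])]
piece [0.05  0.061 0.098]
piece [ 0.037 -0.016  0.098]
piece [-0.042  0.066  0.098]
piece [-0.053 -0.015  0.098]
drawer front top [0.647 0.304 0.071] [0.098 0.229 0.071]
drawer front bot [0.437 0.288 0.071] [-0.112  0.226  0.071]
mandarin [0.41  0.004 0.02 ] [-0.156 -0.056  0.02 ]
tomato [0.388 0.169 0.04 ] [-0.168  0.11   0.04 ]
spice [0.711 0.125 0.096] [0.152 0.048 0.096]
smalljar [ 0.369 -0.186  0.097] [-0.208 -0.243  0.097]
```

```bash
cat > ov.py <<'E'
from h import *
def box(x,y,yaw,hx,hy,z0,z1,oy=0):
    c,sn=np.cos(yaw),np.sin(yaw); q=[(hx,hy),(hx,-hy),(-hx,-hy),(-hx,hy)]
    f=lambda z:[(x+c*a-sn*(b+oy),y+sn*a+c*(b+oy),z) for a,b in q]
    return [f(z0),f(z1)]
def draw(s,img,loops,k,u0,v0,col):
    for L in loops:
        p=((proj(s,L)-[u0,v0]+.5)*k-.5); cv2.polylines(img,[np.round(p*8).astype(int)],True,col,1,cv2.LINE_AA,3)
def crop(s,u0,v0,w,h,k): return cv2.resize(s['frame'][v0:v0+h,u0:u0+w],None,fx=k,fy=k,interpolation=cv2.INTER_CUBIC)
E
python3 - <<'E'
from ov import *
b=(.5623,.069,.065); r=(.5118,-.2179,-.016); g=(.5156,-.2068,-.03)
C=np.zeros((600,800,3),np.uint8)
s=load('top0'); A=crop(s,225,155,165,125,3)
draw(s,A,box(*b,.088,.112,.088,.088),3,225,155,(255,0,0)); draw(s,A,box(*b,.108,.12,.088,.102),3,225,155,(0,255,0))
C[:375,:495]=A
k=6;B=crop(s,405,185,50,66,k); draw(s,B,box(*r,.072,.038,0.014,.014),k,405,185,(0,255,0)); C[:396,500:800]=B
q=load('sc0'); k=4;u,v=325,255; D=crop(q,u,v,75,60,k);C[376:,:]=0; C[396:600,500:800]=D[20:224]
k=2;u,v=240,160;E_=crop(q,u,v,145,105,k); draw(q,E_,box(*b,.108,.12,.102,.102),k,u,v,(0,255,0));draw(q,E_,box(*b,.088,.112,.088,.088),k,u,v,(255,0,0));C[380:590,:290]=E_
cv2.imwrite('pics/ov1.png',C)
E
```

```text
(no output)
```

View pics/ov1.png

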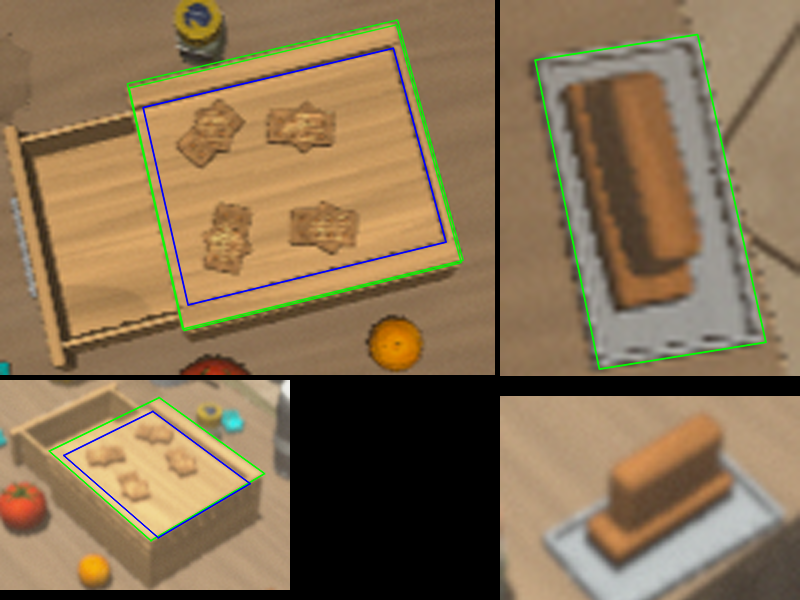

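Run:
```python
from h import *
from scipy.optimize import least_squares
s=load('top0'); px=lambda l: np.array([(405+(u-500+.5)/6-.5,185+(v+.5)/6-.5) for u,v in l])
L=np.array([(.042,.012,.079),(.042,-.012,.079),(-.042,-.012,.079),(-.042,.012,.079),(.052,.017,.026),(-.052,.017,.026)])
uv=px([(612,80),(660,72),(700,250),(650,263),(567,88),(618,308)])
P=lambda p:np.c_[p[0]+np.cos(p[2])*L[:,0]-np.sin(p[2])*L[:,1],p[1]+np.sin(p[2])*L[:,0]+np.cos(p[2])*L[:,1],L[:,2]]
r=least_squares(lambda p:(proj(s,P(p))-uv).ravel(),[.51,-.2,0]);print(r.x,r.fun.round(1))
st=ctrl.get_state(); M=R.from_quat(st['eef_rot']).as_matrix()
print(M.T@(np.array([r.x[0],r.x[1],.2])-st['ee_pos'])*1000, np.arctan2(M[1,1],M[0,1]))
```

```text
[ 0.51581395 -0.20729431 -0.00567136] [-0.8 -0.5  0.2 -0.7  0.7  1.  -0.1  0.4  0.1 -0.6 -0.1  0.2]
[-554.8170099  -635.07861368   22.85037665] 1.2530058583838117
```

```bash
cat > st.py <<'E'
from h import *
st=ctrl.get_state(); M=R.from_quat(st['eef_rot']).as_matrix()
print(round(st['t'],2),st['ee_pos'].round(4),'tooly',M[:2,1].round(3),'z',M[:,2].round(3),'op',round(st['opening'],4),'F',st['wrist_force'].round(1))
E
python3 -m inch '[[60,-30,-20,0,-0.1],[60,-30,-20,0,-0.1],[60,-30,-20,0,-0.11],[60,-30,-28,0,0],[60,-30,-28,0,0],[60,-30,-28,0,0],[60,-30,-28,0,0],[60,-20,-36,0,0],[60,0,-41,0,0],[60,0,-41,0,0],[60,0,-41,0,0],[60,0,-41,0,0]]' 30; python3 st.py
```

```text
t: 1.1
ee_pos: [0.3991, 0.1772, 0.2223]
eef_rot: [0.004, 1.0, -0.0, -0.0]
wrist_force: [1.2, -0.9, -0.1]
opening: 0.0597
1.1 [0.3991 0.1772 0.2223] tooly [0.008 1.   ] z [-0.001 -0.    -1.   ] op 0.0597 F [ 1.2 -0.9 -0.1]
```

```bash
python3 -m inch '[[50,-20,-36,0,0],[50,-20,-36,0,0],[50,-20,-36,0,0],[50,-20,-36,0,0],[50,-20,-36,0,0],[50,-15,-38,0,0],[50,0,-40,0,0],[50,0,-40,0,0],[50,0,-40,0,0],[50,0,-40,0,0],[50,0,0,40,0.02],[50,0,0,0,0]]'
python3 - <<'E'
from ov import *
exec(open('st.py').read())
C=np.zeros((480,800,3),np.uint8)
s=snap('top','top1');q=snap('scene','sc1')
C[:,:400]=crop(s,395,175,80,96,5);C[:,400:]=crop(q,310,225,100,120,4)
cv2.imwrite('pics/v1.png',C)
E
```

```text
t: 2.1
ee_pos: [0.5086, -0.2007, 0.1778]
eef_rot: [0.016, 1.0, 0.002, -0.003]
wrist_force: [-1.8, 1.2, -1.0]
opening: 0.05
2.1 [ 0.5086 -0.2007  0.1778] tooly [0.033 0.999] z [-0.007  0.003 -1.   ] op 0.05 F [-1.8  1.2 -1. ]
```

View pics/v1.png

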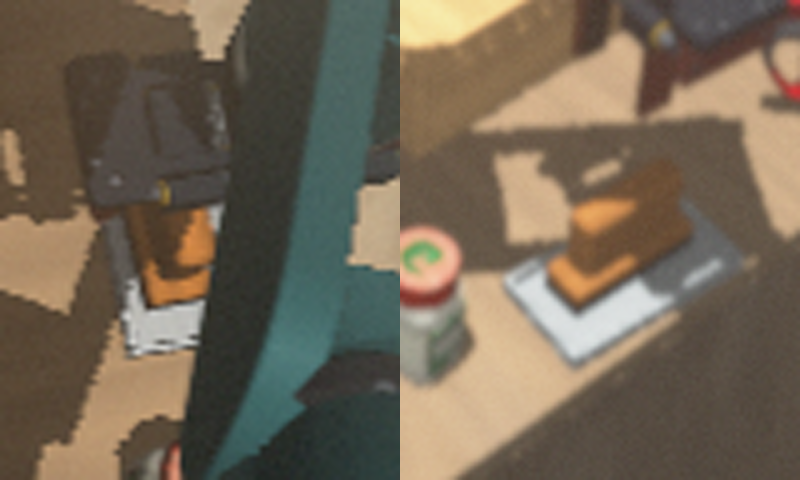

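Jaws are above the grip, and the view is clear enough to trust the fit. Correcting and descending.

```bash
python3 -m inch '[[50,0,0,0,-0.025],[50,-7,-6,0,0],[50,0,0,0,0],[50,0,0,0,0],[50,0,0,30,0],[50,0,0,20,0],[50,0,0,0,0],[50,0,0,0,0]]'; python3 st.py
```

```text
t: 2.87
ee_pos: [0.5182, -0.2052, 0.1324]
eef_rot: [0.001, 1.0, 0.0, -0.001]
wrist_force: [0.3, 0.0, 0.6]
opening: 0.05
2.87 [ 0.5182 -0.2052  0.1324] tooly [0.002 1.   ] z [-0.002  0.001 -1.   ] op 0.05 F [0.3 0.  0.6]
```

```bash
python3 -m inch '[[50,0,-2,30,0],[50,0,0,30,0],[50,0,0,20,0],[50,0,0,12,0],[50,0,0,0,0],[50,0,0,0,0],[20,0,0,0,0],[20,0,0,0,0],[20,0,0,0,0],[20,0,0,0,0],[20,0,0,0,0],[20,0,0,0,0]]' 40; python3 st.py
```

```text
t: 3.87
ee_pos: [0.5194, -0.2083, 0.0416]
eef_rot: [0.001, 1.0, -0.001, 0.001]
wrist_force: [-0.8, -0.2, 7.4]
opening: 0.0238
3.87 [ 0.5194 -0.2083  0.0416] tooly [0.003 1.   ] z [ 0.001 -0.001 -1.   ] op 0.0238 F [-0.8 -0.2  7.4]
```

```bash
cat > to.py <<'E'
# python3 to.py bx by z : needed tool shift (mm) and roll, board-frame target for TCP
import sys; exec(open('st.py').read())
x,y,z=map(float,sys.argv[1:4]); b=np.array([.5623,.069,0]);Rb=R.from_euler('z',.065).as_matrix()
T=b+Rb@[x,y,z]; p=st['ee_pos']
print('board',(Rb.T@(p-b)).round(4),'shift in board axes (dx,dy,dz tool after roll)',((Rb.T@(T-p))*[-1000,1000,-1000]).round(1),'roll',round(-(.065-np.arctan2(-M[0,1],M[1,1])),3), 'now-axes',(M.T@(T-p)*1000).round(1))
E
python3 -m inch '[[20,0,0,-10,0],[20,0,0,-20,0],[20,0,0,-30,0],[20,0,0,-30,0],[20,0,0,-30,0],[20,0,0,-30,0],[20,0,0,0,-0.035],[20,0,0,0,-0.033],[20,0,0,0,0]]'; python3 to.py .031 -.085 .19
```

```text
t: 4.62
ee_pos: [0.5184, -0.2075, 0.1915]
eef_rot: [-0.033, 0.999, -0.0, 0.0]
wrist_force: [0.6, 0.5, -2.7]
opening: 0.0241
4.62 [ 0.5184 -0.2075  0.1915] tooly [-0.066  0.998] z [ 0. -0. -1.] op 0.0241 F [ 0.6  0.5 -2.7]
board [-0.0618 -0.2731  0.1915] shift in board axes (dx,dy,dz tool after roll) [-92.8 188.1   1.5] roll 0.001 now-axes [-93.1 188.    1.5]
```

```bash
python3 -m inch '[[20,-18,36,0,0],[20,-18,38,0,0],[20,-19,38,0,0],[20,-19,38,0,0],[20,-19,38,0,0],[20,0,0,0,0],[20,0,0,20,0],[20,0,0,20,0],[20,0,0,10,0],[20,0,0,0,0],[20,0,0,0,0]]'; python3 to.py .031 -.085 .127
python3 - <<'E'
from ov import *
C=np.zeros((480,800,3),np.uint8)
s=snap('top','top2');q=snap('scene','sc2')
C[:360,:480]=crop(s,240,150,160,120,3);C[:450,480:]=crop(q,255,130,107,150,3)[:,:320]
cv2.imwrite('pics/v2.png',C)
E
```

```text
t: 5.53
ee_pos: [0.5973, -0.017, 0.14]
eef_rot: [-0.032, 0.999, 0.0, -0.001]
wrist_force: [0.8, 0.3, -2.8]
opening: 0.0238
5.53 [ 0.5973 -0.017   0.14  ] tooly [-0.064  0.998] z [-0.002  0.    -1.   ] op 0.0238 F [ 0.8  0.3 -2.8]
board [ 0.0293 -0.0881  0.14  ] shift in board axes (dx,dy,dz tool after roll) [-1.7  3.1 13. ] roll -0.001 now-axes [-1.7  3.1 13. ]
```

View pics/v2.png

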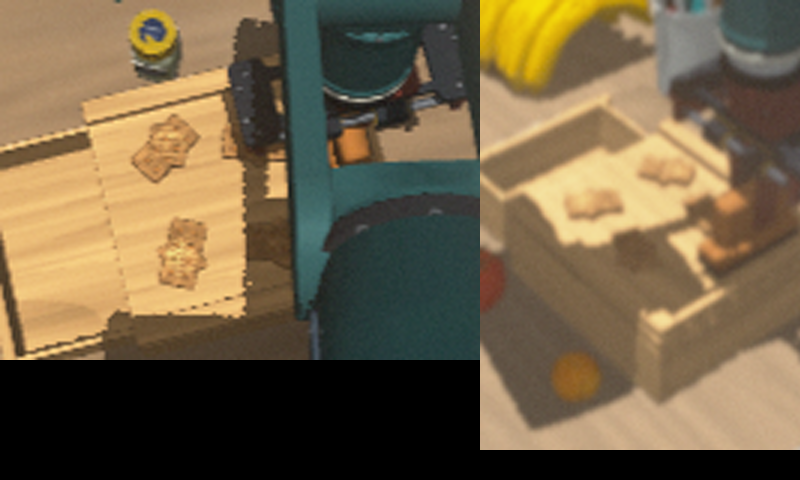

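Scraper is held upright over the deck, behind the far-side pieces. Lowering until it is just above the surface.

```bash
python3 -m inch '[[20,-1,3,5,0],[20,0,0,4,0],[20,0,0,2,0],[20,0,0,0,0],[20,0,0,0,0]]'; python3 to.py .031 -.085 .127
```

```text
t: 6.05
ee_pos: [0.5988, -0.0137, 0.1295]
eef_rot: [-0.033, 0.999, -0.0, -0.0]
wrist_force: [0.1, -0.2, -2.8]
opening: 0.0237
6.05 [ 0.5988 -0.0137  0.1295] tooly [-0.065  0.998] z [-0. -0. -1.] op 0.0237 F [ 0.1 -0.2 -2.8]
board [ 0.0311 -0.0849  0.1295] shift in board axes (dx,dy,dz tool after roll) [ 0.1 -0.1  2.5] roll 0.0 now-axes [ 0.1 -0.1  2.5]
```

```bash
python3 -m inch '[[20,0,0,2,0],[20,0,4,0,0],[20,0,8,0,0],[20,0,8,0,0],[20,0,8,0,0],[20,0,8,0,0],[20,0,8,0,0],[20,0,8,0,0],[20,0,8,0,0],[20,0,8,0,0],[20,0,8,0,0],[20,0,8,0,0]]'; python3 st.py;  python3 -m inch '[[20,0,8,0,0],[20,0,8,0,0],[20,0,8,0,0],[20,0,8,0,0],[20,0,8,0,0],[20,0,8,0,0],[20,0,8,0,0],[20,0,8,0,0],[20,0,8,0,0],[20,0,8,0,0],[20,0,8,0,0],[20,0,8,0,0]]'; python3 to.py .031 .122 .127
```

```text
t: 7.05
ee_pos: [0.5935, 0.0709, 0.1277]
eef_rot: [-0.033, 0.999, -0.0, -0.0]
wrist_force: [0.3, -0.0, -3.0]
opening: 0.024
7.05 [0.5935 0.0709 0.1277] tooly [-0.065  0.998] z [-0. -0. -1.] op 0.024 F [ 0.3 -0.  -3. ]
t: 8.05
ee_pos: [0.5872, 0.1667, 0.1277]
eef_rot: [-0.033, 0.999, 0.0, 0.0]
wrist_force: [-0.0, 0.2, -3.0]
opening: 0.0237
8.05 [0.5872 0.1667 0.1277] tooly [-0.065  0.998] z [ 0.  0. -1.] op 0.0237 F [-0.   0.2 -3. ]
board [0.0312 0.0959 0.1277] shift in board axes (dx,dy,dz tool after roll) [ 0.2 26.1  0.7] roll 0.0 now-axes [ 0.2 26.1  0.7]
```

```bash
python3 -m inch '[[20,0,8,0,0],[20,0,8,0,0],[20,0,8,0,0],[20,0,4,0,0],[20,0,0,0,0],[20,0,0,0,0],[20,0,-20,0,0],[20,0,-10,-30,0],[20,0,-30,-20,0],[20,0,-40,0,0],[20,0,-40,0,0],[20,0,-40,0,0]]'; python3 -m inch '[[20,15,-25,0,0],[20,25,0,0,0],[20,22,0,0,0],[20,0,0,0,0],[20,0,0,0,0]]'; python3 to.py -.031 -.085 .127
python3 - <<'E'
from ov import *
C=np.zeros((480,800,3),np.uint8)
s=snap('top','top3');q=snap('scene','sc3')
C[:360,:480]=crop(s,220,150,160,120,3);C[:450,480:]=crop(q,245,130,107,150,3)[:,:320]
cv2.imwrite('pics/v3.png',C)
E
```

```text
t: 9.05
ee_pos: [0.5973, 0.0123, 0.1785]
eef_rot: [-0.033, 0.999, -0.0, 0.001]
wrist_force: [1.4, 0.5, -1.7]
opening: 0.0238
t: 9.47
ee_pos: [0.5357, -0.0154, 0.1777]
eef_rot: [-0.032, 0.999, -0.0, -0.0]
wrist_force: [1.4, -0.2, -2.3]
opening: 0.0238
9.47 [ 0.5357 -0.0154  0.1777] tooly [-0.064  0.998] z [-0.001 -0.    -1.   ] op 0.0238 F [ 1.4 -0.2 -2.3]
board [-0.032  -0.0825  0.1777] shift in board axes (dx,dy,dz tool after roll) [-1.  -2.5 50.7] roll -0.001 now-axes [-1.1 -2.5 50.7]
```

View pics/v3.png

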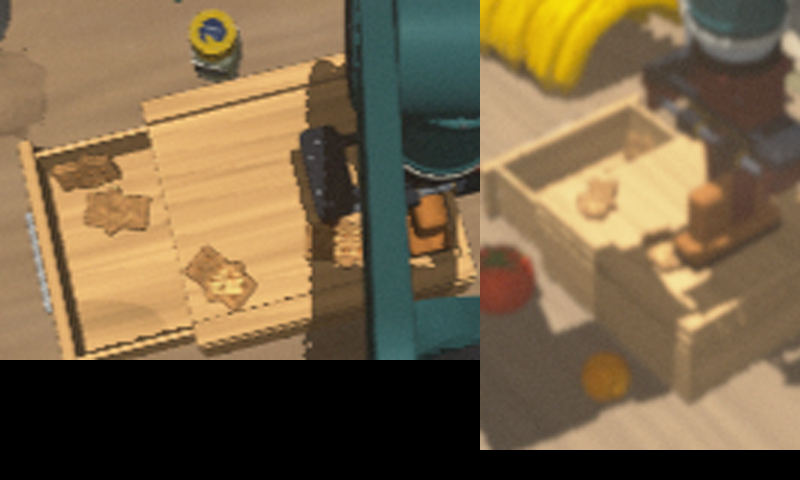

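Two pieces are in the drawer, at crop (88,172) and (118,212). Two remain on the deck, at (220,278) and (347,242). Starting the second stroke along the near guide.

```bash
python3 -m inch '[[20,-1,-3,20,0],[20,0,0,20,0],[20,0,0,8,0],[20,0,0,2,0],[20,0,0,0,0],[20,0,0,0,0],[20,0,4,0,0],[20,0,8,0,0],[20,0,8,0,0],[20,0,8,0,0],[20,0,8,0,0],[20,0,8,0,0]]'; python3 to.py -.031 .122 .127;  python3 -m inch '[[20,0,8,0,0],[20,0,8,0,0],[20,0,8,0,0],[20,0,8,0,0],[20,0,8,0,0],[20,0,8,0,0],[20,0,8,0,0],[20,0,8,0,0],[20,0,8,0,0],[20,0,8,0,0],[20,0,8,0,0],[20,0,8,0,0]]'; python3 to.py -.031 .122 .127
```

```text
t: 10.57
ee_pos: [0.5352, 0.0273, 0.1279]
eef_rot: [-0.033, 0.999, -0.0, 0.0]
wrist_force: [0.5, -0.6, -1.8]
opening: 0.0237
10.57 [0.5352 0.0273 0.1279] tooly [-0.066  0.998] z [ 0. -0. -1.] op 0.0237 F [ 0.5 -0.6 -1.8]
board [-0.0298 -0.0398  0.1279] shift in board axes (dx,dy,dz tool after roll) [  1.2 161.8   0.9] roll 0.001 now-axes [  1.1 161.8   0.8]
t: 11.57
ee_pos: [0.5289, 0.1228, 0.1277]
eef_rot: [-0.033, 0.999, -0.0, -0.0]
wrist_force: [0.7, -0.2, -3.1]
opening: 0.0239
11.57 [0.5289 0.1228 0.1277] tooly [-0.065  0.998] z [-0. -0. -1.] op 0.0239 F [ 0.7 -0.2 -3.1]
board [-0.0298  0.0559  0.1277] shift in board axes (dx,dy,dz tool after roll) [ 1.2 66.1  0.7] roll 0.0 now-axes [ 1.2 66.1  0.7]
```

```bash
python3 -m inch '[[20,0,8,0,0],[20,0,8,0,0],[20,0,8,0,0],[20,0,8,0,0],[20,0,8,0,0],[20,0,8,0,0],[20,0,8,0,0],[20,0,8,0,0],[20,0,3,0,0],[20,0,0,0,0],[20,0,0,0,0]]';  python3 -m inch '[[20,0,-20,0,0],[20,0,-10,-30,0],[20,0,-30,-30,0],[20,0,-40,0,0],[20,0,-40,0,0],[20,0,-40,0,0],[20,0,-40,0,0],[20,0,-40,0,0],[20,0,0,0,0],[20,0,0,0,0]]'; python3 to.py -.064 -.271 .19
python3 - <<'E'
from ov import *
C=np.zeros((480,800,3),np.uint8)
s=snap('top','top4');q=snap('scene','sc4')
C[:360,:480]=crop(s,220,150,160,120,3);C[:450,480:]=crop(q,245,130,107,150,3)[:,:320]
cv2.imwrite('pics/v4.png',C)
E
```

```text
t: 12.48
ee_pos: [0.5246, 0.1889, 0.1276]
eef_rot: [-0.033, 0.999, -0.0, -0.0]
wrist_force: [-0.4, 0.3, -3.0]
opening: 0.0238
t: 13.32
ee_pos: [0.5415, -0.0728, 0.1871]
eef_rot: [-0.03, 1.0, -0.0, 0.0]
wrist_force: [-0.1, 0.7, -2.5]
opening: 0.024
13.32 [ 0.5415 -0.0728  0.1871] tooly [-0.06   0.998] z [ 0. -0. -1.] op 0.024 F [-0.1  0.7 -2.5]
board [-0.0299 -0.1401  0.1871] shift in board axes (dx,dy,dz tool after roll) [  34.1 -130.9   -2.9] roll -0.005 now-axes [  33.5 -131.    -2.8]
```

View pics/v4.png

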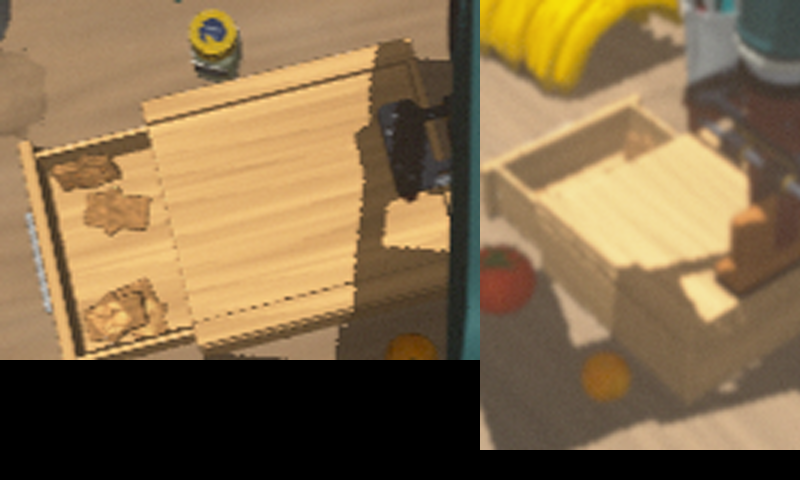

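All four pieces are in the drawer, at crop (88,172), (118,212) and the overlapping pair near (125,310). The deck is clear. Returning the scraper to its rest.

```bash
python3 -m inch '[[20,0,-20,0,0.03],[20,0,-30,0,0.03],[20,12,-30,0,0],[20,12,-30,0,0],[20,2,-29,0,0],[20,0,0,0,0],[20,0,0,30,0],[20,0,0,30,0],[20,0,0,0,0],[20,0,0,0,0],[20,0,0,0,0]]';python3 st.py
```

```text
t: 14.33
ee_pos: [0.5191, -0.2083, 0.1281]
eef_rot: [-0.003, 1.0, -0.0, 0.0]
wrist_force: [-1.0, 0.3, -2.6]
opening: 0.0239
14.33 [ 0.5191 -0.2083  0.1281] tooly [-0.007  1.   ] z [ 0. -0. -1.] op 0.0239 F [-1.   0.3 -2.6]
```

```bash
python3 -m inch '[[20,3,-4,20,0.007],[20,0,0,30,0],[20,0,0,20,0],[20,0,0,10,0],[20,0,0,3,0],[20,0,0,0,0],[20,0,0,0,0]]';python3 st.py; python3 -m inch '[[20,0,0,1.5,0],[20,0,0,0,0],[20,0,0,0,0]]';python3 st.py
```

```text
t: 14.92
ee_pos: [0.5167, -0.2136, 0.0456]
eef_rot: [0.001, 1.0, -0.001, 0.001]
wrist_force: [0.6, 0.8, -3.2]
opening: 0.0237
14.92 [ 0.5167 -0.2136  0.0456] tooly [0.001 1.   ] z [ 0.002 -0.001 -1.   ] op 0.0237 F [ 0.6  0.8 -3.2]
t: 15.17
ee_pos: [0.5159, -0.2135, 0.0435]
eef_rot: [0.001, 1.0, -0.0, 0.001]
wrist_force: [-0.2, 0.4, -3.2]
opening: 0.024
15.17 [ 0.5159 -0.2135  0.0435] tooly [0.002 1.   ] z [ 0.001 -0.001 -1.   ] op 0.024 F [-0.2  0.4 -3.2]
```

```bash
python3 -m inch '[[20,0,0,1.5,0],[20,0,0,0,0],[20,0,0,0,0]]';python3 st.py; python3 -m inch '[[20,0,0,0.7,0],[20,0,0,0,0],[20,0,0,0,0]]';python3 st.py
```

```text
t: 15.42
ee_pos: [0.5158, -0.2135, 0.0415]
eef_rot: [0.001, 1.0, -0.0, 0.0]
wrist_force: [-0.2, -0.8, 1.9]
opening: 0.024
15.42 [ 0.5158 -0.2135  0.0415] tooly [0.002 1.   ] z [ 0.001 -0.001 -1.   ] op 0.024 F [-0.2 -0.8  1.9]
t: 15.67
ee_pos: [0.5158, -0.2135, 0.0415]
eef_rot: [0.001, 1.0, -0.0, 0.001]
wrist_force: [-2.0, 1.6, 10.0]
opening: 0.0238
15.67 [ 0.5158 -0.2135  0.0415] tooly [0.002 1.   ] z [ 0.001 -0.001 -1.   ] op 0.0238 F [-2.   1.6 10. ]
```

```bash
python3 -m inch '[[20,0,0,-0.7,0],[45,0,0,0,0],[45,0,0,0,0],[45,0,0,0,0],[45,0,0,-10,0],[45,0,0,-20,0],[45,0,0,-30,0],[45,0,0,-35,0],[45,0,0,-35,-0.03],[20,0,0,-30,-0.035],[0,0,0,0,0],[0,0,0,0,0]]'; python3 to.py 0 .30 .2
```

```text
t: 16.67
ee_pos: [0.5167, -0.2138, 0.2038]
eef_rot: [-0.031, 1.0, -0.001, 0.002]
wrist_force: [0.6, 1.0, -1.5]
opening: 0.0287
16.67 [ 0.5167 -0.2138  0.2038] tooly [-0.063  0.998] z [ 0.004 -0.003 -1.   ] op 0.0287 F [ 0.6  1.  -1.5]
board [-0.0639 -0.2793  0.2038] shift in board axes (dx,dy,dz tool after roll) [-63.9 579.3   3.8] roll -0.002 now-axes [-62.7 579.4   2.4]
```

```bash
python3 -m inch '[[0,-10,40,0,0],[0,-10,40,0,0],[0,-10,40,0,0],[0,-10,40,0,0],[0,-10,40,0,0],[0,-13,40,0,0],[0,0,40,0,0],[0,0,40,0,0],[0,0,40,0,0],[0,0,40,0,0],[0,0,40,0,0],[0,0,40,0,0]]';python3 -m inch '[[0,0,40,0,0],[0,0,40,0,0],[0,0,20,0,0],[0,0,0,0,0],[0,0,0,0,0],[0,0,0,0,0]]'; python3 to.py 0 .30 .045
python3 - <<'E'
from ov import *
C=np.zeros((480,800,3),np.uint8)
s=snap('top','top5');q=snap('scene','sc5')
C[:480,:480]=crop(s,200,150,160,160,3);C[:400,480:]=crop(q,325,225,80,100,4)[:,:320]
cv2.imwrite('pics/v5.png',C)
E
```

```text
t: 17.67
ee_pos: [0.546, 0.271, 0.1993]
eef_rot: [-0.031, 1.0, -0.001, -0.002]
wrist_force: [-0.1, -1.0, 0.2]
opening: 0.0004
t: 18.17
ee_pos: [0.5407, 0.368, 0.1997]
eef_rot: [-0.032, 1.0, -0.001, -0.001]
wrist_force: [-0.5, -0.3, -0.6]
opening: 0.0003
18.17 [0.5407 0.368  0.1997] tooly [-0.063  0.998] z [-0.002 -0.002 -1.   ] op 0.0003 F [-0.5 -0.3 -0.6]
board [-0.0021  0.2997  0.1997] shift in board axes (dx,dy,dz tool after roll) [ -2.1   0.3 154.7] roll -0.002 now-axes [ -2.5   0.6 154.7]
```

View pics/v5.png

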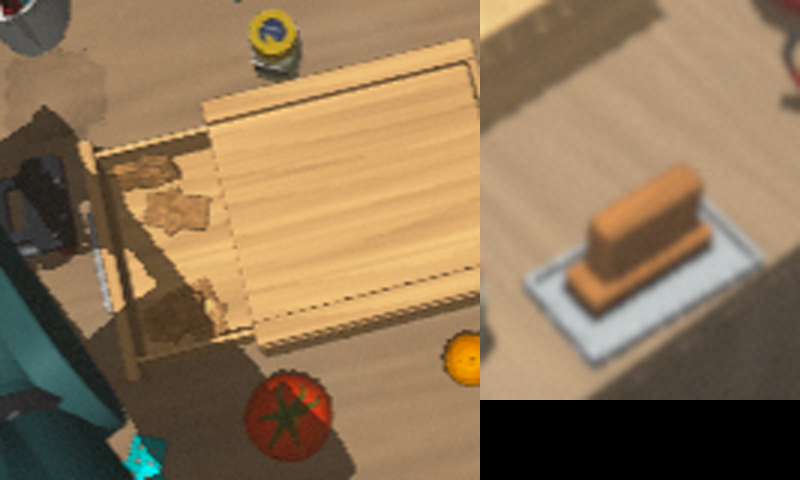

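Scraper stands upright in the rest, and the area ahead of the drawer front is clear. Lowering closed fingers in front of the lip.

```bash
python3 -m inch '[[0,14,-23,0,0],[0,0,0,0,0],[0,0,0,30,0],[0,0,0,35,0],[0,0,0,35,0],[0,0,0,30,0],[0,0,0,16,0],[0,0,0,0,0],[0,0,0,0,0]]'; python3 to.py -.015 .24 .055
```

```text
t: 19.02
ee_pos: [0.5288, 0.3443, 0.0546]
eef_rot: [-0.031, 1.0, -0.0, -0.001]
wrist_force: [0.4, -0.6, -0.1]
opening: 0.0004
19.02 [0.5288 0.3443 0.0546] tooly [-0.062  0.998] z [-0.002 -0.001 -1.   ] op 0.0004 F [ 0.4 -0.6 -0.1]
board [-0.0156  0.2769  0.0546] shift in board axes (dx,dy,dz tool after roll) [ -0.6 -36.9  -0.4] roll -0.003 now-axes [ -0.7 -36.9  -0.4]
```

```bash
python3 -m inch '[[0,0,-6,0,0],[0,0,-6,0,0],[0,0,-6,0,0],[0,0,-6,0,0],[0,0,-6,0,0],[0,0,-6,0,0],[0,0,-6,0,0],[0,0,-6,0,0],[0,0,-6,0,0],[0,0,-6,0,0],[0,0,-6,0,0],[0,0,-6,0,0]]'; python3 to.py -.015 .1525 .055;python3 -m inch '[[0,0,-6,0,0],[0,0,-6,0,0],[0,0,-6,0,0],[0,0,-6,0,0],[0,0,-6,0,0],[0,0,-4,0,0],[0,0,-3,0,0],[0,0,-3,0,0],[0,0,0,0,0]]'; python3 to.py -.015 .1525 .055
```

```text
t: 20.02
ee_pos: [0.5339, 0.2731, 0.0551]
eef_rot: [-0.032, 0.999, 0.0, 0.0]
wrist_force: [1.5, 2.6, 1.5]
opening: 0.0003
20.02 [0.5339 0.2731 0.0551] tooly [-0.063  0.998] z [ 0.  0. -1.] op 0.0003 F [1.5 2.6 1.5]
board [-0.0151  0.2055  0.0551] shift in board axes (dx,dy,dz tool after roll) [ -0.1 -53.    0.1] roll -0.002 now-axes [ -0.2 -53.    0.1]
t: 20.77
ee_pos: [0.5355, 0.2328, 0.0549]
eef_rot: [-0.031, 1.0, -0.0, -0.001]
wrist_force: [-0.8, 0.0, 0.1]
opening: 0.0009
20.77 [0.5355 0.2328 0.0549] tooly [-0.063  0.998] z [-0.001 -0.001 -1.   ] op 0.0009 F [-0.8  0.   0.1]
board [-0.0161  0.1652  0.0549] shift in board axes (dx,dy,dz tool after roll) [ -1.1 -12.7  -0.1] roll -0.002 now-axes [ -1.2 -12.7  -0.1]
```

```bash
python3 -m inch '[[0,0,-3,0,0],[0,0,-3,0,0],[0,0,-2,0,0],[0,0,0,0,0]]'; python3 to.py -.015 .1525 .055;python3 -m inch '[[0,0,-2,0,0],[0,0,-2,0,0],[0,0,0,0,0]]'; python3 to.py -.015 .1525 .055
```

```text
t: 21.1
ee_pos: [0.536, 0.2251, 0.0549]
eef_rot: [-0.032, 1.0, -0.0, -0.001]
wrist_force: [0.1, 0.9, 0.2]
opening: 0.0003
21.1 [0.536  0.2251 0.0549] tooly [-0.063  0.998] z [-0.001 -0.001 -1.   ] op 0.0003 F [0.1 0.9 0.2]
board [-0.0161  0.1575  0.0549] shift in board axes (dx,dy,dz tool after roll) [-1.1 -5.  -0.1] roll -0.002 now-axes [-1.1 -5.  -0.1]
t: 21.35
ee_pos: [0.5364, 0.2212, 0.0549]
eef_rot: [-0.032, 1.0, -0.0, -0.0]
wrist_force: [-0.9, 0.9, -0.4]
opening: 0.0002
21.35 [0.5364 0.2212 0.0549] tooly [-0.063  0.998] z [-0.001 -0.001 -1.   ] op 0.0002 F [-0.9  0.9 -0.4]
board [-0.016   0.1536  0.0549] shift in board axes (dx,dy,dz tool after roll) [-1.  -1.1 -0.1] roll -0.002 now-axes [-1.  -1.1 -0.1]
```

No stop felt yet. Continuing in 2 mm steps until the force rises.

```bash
for i in 1; do python3 -m inch '[[0,0,-2,0,0],[0,0,-1,0,0],[0,0,0,0,0]]'; python3 to.py -.015 .1525 .055;done; python3 -m inch '[[0,0,-2,0,0],[0,0,-1,0,0],[0,0,0,0,0]]'; python3 to.py -.015 .1525 .055
```

```text
t: 21.6
ee_pos: [0.5368, 0.2184, 0.055]
eef_rot: [-0.032, 1.0, -0.0, -0.0]
wrist_force: [-1.1, 1.1, 0.5]
opening: 0.0003
21.6 [0.5368 0.2184 0.055 ] tooly [-0.063  0.998] z [-0. -0. -1.] op 0.0003 F [-1.1  1.1  0.5]
board [-0.0157  0.1508  0.055 ] shift in board axes (dx,dy,dz tool after roll) [-0.7  1.7  0. ] roll -0.002 now-axes [-0.7  1.7  0. ]
t: 21.85
ee_pos: [0.5371, 0.2165, 0.0551]
eef_rot: [-0.031, 1.0, 0.001, -0.0]
wrist_force: [-1.5, 6.1, -0.9]
opening: 0.0002
21.85 [0.5371 0.2165 0.0551] tooly [-0.062  0.998] z [-0.     0.002 -1.   ] op 0.0002 F [-1.5  6.1 -0.9]
board [-0.0156  0.1488  0.0551] shift in board axes (dx,dy,dz tool after roll) [-0.6  3.7  0.1] roll -0.002 now-axes [-0.6  3.7  0.1]
```

```bash
python3 -m inch '[[0,0,-2,0,0],[0,0,0,0,0],[0,0,0,0,0]]'; python3 to.py -.015 .1525 .055
```

```text
t: 22.1
ee_pos: [0.5371, 0.2165, 0.0551]
eef_rot: [-0.031, 1.0, 0.002, 0.0]
wrist_force: [-3.7, 13.5, -2.1]
opening: 0.0005
22.1 [0.5371 0.2165 0.0551] tooly [-0.062  0.998] z [-0.     0.004 -1.   ] op 0.0005 F [-3.7 13.5 -2.1]
board [-0.0156  0.1488  0.0551] shift in board axes (dx,dy,dz tool after roll) [-0.6  3.7  0.1] roll -0.003 now-axes [-0.5  3.7  0.2]
```

Hard stop: the force rose to 13.5 N without the TCP moving. Backing off and lifting clear.

```bash
python3 -m inch '[[0,0,5,0,0],[0,0,15,0,0],[0,0,20,0,0],[0,0,20,-10,0],[0,0,10,-30,0],[0,0,0,-35,0],[0,0,0,-35,0],[0,0,0,-35,0],[0,0,30,0,0],[0,0,35,0,0],[0,0,0,0,0],[0,0,0,0,0]]'
python3 - <<'E'
from ov import *
exec(open('st.py').read())
C=np.zeros((600,800,3),np.uint8)
s=snap('top','top6');q=snap('scene','sc6')
C[:480,:480]=crop(s,220,150,240,160,2)[:320,:480].repeat(1,0) if 0 else cv2.copyMakeBorder(crop(s,220,150,240,160,2),0,160,0,0,cv2.BORDER_CONSTANT)
C[:600,480:]=crop(q,235,140,160,300-100,3)[:600,:320] if 0 else crop(q,235,150,160,170,2)[:340,:320].copy().__class__((600,320,3),np.uint8)*0
C[:340,480:]=crop(q,235,150,160,170,2)
b=(.5623,.069,.065);k=4;u,v=240,190;A=crop(s,u,v,60,65,k);C[330:590,:240]=A
B=crop(s,u,v,60,65,k);draw(s,B,box(*b,.108,.0065,.071,.071,oy=.127),k,u,v,(0,255,0));C[330:590,245:485]=B
cv2.imwrite('pics/v6.png',C)
E
```

```text
t: 23.1
ee_pos: [0.529, 0.3494, 0.2003]
eef_rot: [-0.033, 0.999, -0.0, 0.001]
wrist_force: [0.1, -0.5, 0.1]
opening: 0.0002
23.1 [0.529  0.3494 0.2003] tooly [-0.066  0.998] z [ 0.001 -0.    -1.   ] op 0.0002 F [ 0.1 -0.5  0.1]
```

View pics/v6.png

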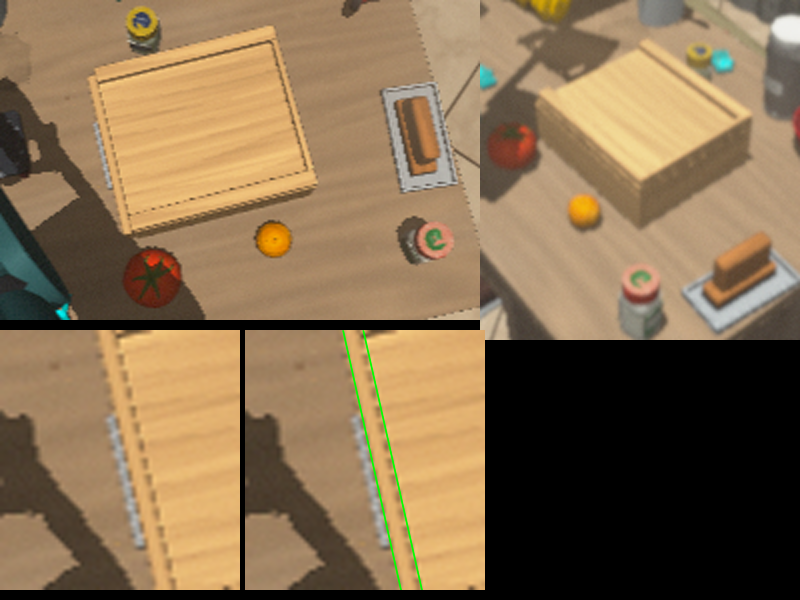

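The drawer front lies flush against the block, matching the shut overlay. The scraper is upright in the rest, and the bystanders in view have not moved. Handing in.

```bash
python3 -c "
from station import ctrl
print(ctrl.hand_in())"
```

```text
the job is handed in; nothing more can be done
None
```

I pushed all four crispbread pieces off the deck into the crumb drawer with two scraper strokes. I then set the scraper back in its rest, pushed the drawer shut and handed the job in at about 23 s on the robot's clock. No verdict was reported.

**Pieces:** The picture after the second stroke showed all four in the drawer, two of them overlapping, and the deck clear. I couldn't see them again once the drawer was closed. Nothing in the pictures or wrist forces suggested the fingers touched a piece, but I had no direct measure of it.

**Drawer:** It came to a firm stop, with the force rising to 13.5 N and no further travel. In the last picture its front panel lies flush with the block and matches the shut position. The stop came about 3.7 mm further in than I had worked out. I put this down to guessing the fingertip thickness, but did not check it.

**Scraper and surroundings:** The last picture shows the scraper upright and roughly centred in its rest. The tomato, mandarin, spice jar and small jar look unmoved. The mug was mostly outside that crop, but the arm never went near it. I judged this by eye and did not measure positions again.

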